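Gauge two bushes and pass the good one through the sprung gates

TASK

These two bushes look alike, but one has an oversize spigot underneath; find out which with the slot gauge on the bench. Push the good one, standing, along the slot and through the sprung gates into the pocket behind, until the gates have shut behind it; never lift a bush over the gates. Do not force the one that jams: back it out and stand it upright in the small grey reject tray, and leave the other things on the bench where they are.

Things in the scene. Friction and masses are not known exactly. Their poses are not given: they have to be found in the camera images.
- bush_a: turned aluminium bush, loose, upright, about 0.25 kg. Body 54 mm diameter from 14 to 48 mm above its underside, open 28 mm bore on top; below it a 14 mm high round spigot, hidden from above: 36 mm diameter on the good bush, 44 mm on the oversize one. One of the two is good, one oversize, else alike: which is which only the gauge tells. Origin: centre of the underside, z along its axis.
- bush_b: turned aluminium bush, loose, upright, about 0.25 kg. Body 54 mm diameter from 14 to 48 mm above its underside, open 28 mm bore on top; below it a 14 mm high round spigot, hidden from above: 36 mm diameter on the good bush, 44 mm on the oversize one. One of the two is good, one oversize, else alike: which is which only the gauge tells. Origin: centre of the underside, z along its axis.
- gauge: slot gauge fixed to the bench: two steel plates 12 mm high, 38.5 mm parallel slot between. Origin on the bench, slot centre line, where the slot begins; x along the slot from mouth to pocket, y left. Plates span x 0 to 147, y +-56 mm; the bench is the slot's floor: spigot runs between the plates, body above them. A 36 mm spigot slides through, a 44 mm one jams with the bush at x = -11 mm.
- gauge_mouth (a point): middle of the gauge's funnel mouth, on the bench, 45 mm before the gauge's origin; axes as the gauge. Two guide bars 12 mm high narrow straight from 90 mm apart here to 38.5 mm at the gauge's origin. A bush is pushed in here from the open bench.
- gauge_pocket (a point): where the good bush's underside centre belongs: on the slot's centre line on the bench, gauge x = 100 mm; axes as the gauge. The pocket ends at a stop with a rubber face at gauge x = 133.5 mm (bush touches it at about x = 106 mm). The gates can shut once the bush is beyond about x = 90 mm.
- gate_l (a joint): left gate leaf of the gauge: upright aluminium plate 33 mm wide, 3 mm thick, from 18 to 46 mm above the bench, hinged on a vertical post at gauge x = 35 mm, y = +36.5 mm, reaching almost to the centre line. 0 = shut across the lane, positive = swung open towards the pocket (up to 1.5 rad); it cannot swing towards the mouth. A weak spring shuts it; pushing a bush through both takes 2 to 6 N.
- gate_r (a joint): right gate leaf, mirror image of gate_l, hinged at gauge x = 35 mm, y = -36.5 mm. 0 = shut, positive = open towards the pocket.
- reject_tray: small square dark grey plastic tray fixed to the bench, 104 mm outside, 98 mm inside, walls 14 mm high, floor 3 mm thick, open at the top. Origin: centre of its underside on the bench; sides along x and y. It stands to the left or the right of the gauge.
- threadlock: bystander: small bottle with a pointed cap, standing, 98 mm high, 30 mm diameter, behind the gauge. Origin: centre of its underside.
- tape_measure: bystander: tape measure standing on its base, 36 x 80 x 62 mm, behind the gauge. Origin: centre of its underside.
- spanner: bystander: open-ended spanner lying flat, 137 mm long, 8 mm thick, at the front edge of the bench. Origin: its middle, underside; long axis y.
- marker: bystander: marker pen lying flat, 130 mm long, 15 mm thick, at the left edge of the bench. Origin: its middle, underside; long axis y.

How it is judged:
At the end, for the whole second after the job is handed in: One bush stands upright at rest in the pocket (centre 75 to 115 mm along the slot, within 12 mm of its centre line), both gate leaves are shut behind it (within 0.1 rad), and the other stands upright at rest on the floor of the reject tray (centre within 40 mm of the tray centre each way) (((x of bush_a in the frame of gauge between 0.075 and 0.115 m and y of bush_a in the frame of gauge between -0.012 and 0.012 m and height (world z) of bush_a below 0.006 m and angle between each of bush_a, bush_b's own z axis and vertical below 0.12 rad and linear speed of each of bush_a, bush_b below 0.02 m/s and x of bush_b in the frame of reject_tray between -0.04 and 0.04 m and y of bush_b in the frame of reject_tray between -0.04 and 0.04 m and height (world z) of bush_b below 0.009 m) or (x of bush_b in the frame of gauge between 0.075 and 0.115 m and y of bush_b in the frame of gauge between -0.012 and 0.012 m and height (world z) of bush_b below 0.006 m and angle between each of bush_b, bush_a's own z axis and vertical below 0.12 rad and linear speed of each of bush_b, bush_a below 0.02 m/s and x of bush_a in the frame of reject_tray between -0.04 and 0.04 m and y of bush_a in the frame of reject_tray between -0.04 and 0.04 m and height (world z) of bush_a below 0.009 m)) and value of joint each of gate_l, gate_r below 0.1 rad); the robot touches nothing.
It fails at once if a bush is carried over the gates or into the pocket from above (underside more than 9 mm above the bench there) ((x of bush_a in the frame of gauge between 0.02 and 0.135 m and y of bush_a in the frame of gauge between -0.03 and 0.03 m and height (world z) of bush_a above 0.009 m) or (x of bush_b in the frame of gauge between 0.02 and 0.135 m and y of bush_b in the frame of gauge between -0.03 and 0.03 m and height (world z) of bush_b above 0.009 m)).
It fails at once if a bush is forced against the gauge with over 40 N (contact force between any of bush_a, bush_b and gauge above 40 N).
It fails at once if a bush is tipped over (angle between any of bush_a, bush_b's own z axis and vertical above 0.6 rad).
It fails at once if a bystander is moved more than 30 mm (distance of any of threadlock, tape_measure, spanner, marker from where it was at the start of the episode above 0.03 m).
It also fails if it takes over 70 s, if anything falls off the work surface, if the arm or the gripper's body presses on something with over 40 N, if the wrist force passes 120 N, or if a joint passes its speed limit or range.

ROBOT

A 7-joint arm with a two-finger parallel gripper is mounted at the origin on a cart in front of the work surface, level with it; the furniture and walls round the work are solid. World frame = base frame: x ahead of the robot, y to its left, z up, the work surface at z = 0. Lengths are in m, angles in rad, forces in N, time in s.
With the tool pointing down it reaches from about 0.4 to 0.85 m from the base axis. Payload 10.4 kg.
Tool frame: the origin (TCP) lies between the finger pads; the fingertips stand 11 mm ahead of it and the grasp point (between the pads) lies 8 mm behind it; x points along the fingers, y is the direction in which the jaws open and shut, and the axes are right-handed (so a half turn about x gives the same grasp; the last joint's range is limited). The gripper opens to 87 mm and grips with 3 to 60 N. Pads are 19 mm wide; open, the fingers measure 117 mm over their backs; the gripper's body (75 mm by 190 mm) begins 51 mm behind the grasp point.
Start: joints at [1.251, 0.332, -0.065, 1.46, 0.022, 1.35, -0.088], TCP at [0.183, -0.598, 0.197] pointing down, gripper open.
Joint ranges: [-2.6, 2.6], [-0.5, 2.12], [-1.47, 1.34], [0.16, 2.42], [-1.27, 4.41], [0.06, 2.06], [-2.6, 2.6]. Speed limits (rad/s): [2.22, 2.22, 2.79, 2.79, 3.14, 3.14, 3.14].

INTERFACE

Orientations are given as a unit quaternion [x, y, z, w].
In Python, from bench import r, cams, ticket gives the robot as it stands. The module is installed in compiled form; this text tells all that it offers.
- The arm moves only by the tool drive_tool, never from a script. Its argument "moves" is text: rows parted by semicolons, each of 5 numbers parted by spaces: the shift along the world's x, y, z in m, then the turn about the world's z in degrees, then the closure, from 0 (fully open) to 1 (shut). In form: x y z twist grip; .... A call has 1 to 20 rows; each row shifts and turns the commanded pose from where the row before left it; what a row does not reach is not made up. A row lasts 1/8 s, in which the tool goes at most 62.5 mm and 10.7 degrees, less where a joint would pass 70% of its speed; a pose out of reach is approached as far as the arm can. A call is refused whole if a number of a shift passes 0.0625 or a number of a turn 10.7, either way. A call with a gripper value outside its range is refused whole. The fingers move at their own pace and stop on an object; "newtons" is the grip in N (left out, the last holds). Time passes only in rows, so rows that do not move let the fingers close. It gives the time, the measured TCP pose, the force and the opening at its end, in the units of the state.
- r.read_state(): the state, without advancing time (a new reading comes with each control period).
- cams.camera(name): name is "side" or "top"; returns a dict with "color" (480x640x3 uint8, red, green, blue), "fx", "fy", "cx", "cy" (pixels), "distortion" ([k1, k2, p1, p2, k3] as OpenCV has them; the pictures are not rectified), "extrinsics" (4x4, takes a point from camera to world coordinates). Camera axes: x right, y down, z forward; pixel columns grow to the right and rows downward; lengths in m; the calibration is good to about 2 mm. A picture is of the moment at which its call begins. There is no depth.
- ticket.close_job(): hands the job in, once; it reports no verdict.
The state is a dict: "time": time; "joint_positions": joint angles; "joint_vel": joint speeds; "joint_torque": joint torques, N m; "ee_pos": TCP position; "eef_rot": TCP orientation; "ft_force": force on the tool from outside, world axes, zero at the start; "torque": the same for the moment, N m; "width": finger opening in m.
Only numpy, scipy, OpenCV 4.12 (cv2) and the standard library are available. Lean on these libraries where they do the work, as an engineer would, in place of code of your own. Each camera call takes 0.05 s, during which the arm holds its last target.

## Working session

There is one attempt and no reset: what is moved stays moved. The work goes in short steps, Python scripts to look and compute and a tool call to move; the robot and the scene stay as the last step left them, time stands still between calls to the robot, and variables do not carry over. Pictures are saved under pics/ and viewed, and the job is handed in when it is done.

Besides the shell and the picture viewer there is one more tool, called after "Emit:" by a JSON object that holds its "api" and its "payload". drive_tool: Moves the arm, as the interface text tells. Its arguments: {"type":"object","properties":{"moves":{"type":"string"},"newtons":{"type":"number"}},"required":["moves"]}

```bash
mkdir -p pics; cat > h.py <<'E'
import numpy as np, cv2
from bench import r,cams,ticket
def snap(n,f):
    c=cams.camera(n); cv2.imwrite('pics/'+f,c['color'][:,:,::-1]); return c
def K(c): return np.array([[c['fx'],0,c['cx']],[0,c['fy'],c['cy']],[0,0,1.]])
def ray(c,px,z):
    u=cv2.undistortPoints(np.array(px,float).reshape(-1,1,2),K(c),np.array(c['distortion'])).reshape(-1,2)
    T=np.array(c['extrinsics']); d=np.c_[u,np.ones(len(u))]@T[:3,:3].T; o=T[:3,3]
    return o+d*((z-o[2])/d[:,2])[:,None]
E
python3 - <<'E'
from h import *
for n in('top','side'):
    c=snap(n,n+'0.png'); print(n,np.round(c['extrinsics'],3).tolist(),c['fx'])
s=r.read_state(); print(s['ee_pos'],s['eef_rot'],s['width'],s['ft_force'],s['time'])
E
```

```text
top [[0.003, -0.999, 0.053, 0.524], [-1.0, -0.002, 0.006, 0.225], [-0.006, -0.053, -0.999, 0.931], [0.0, 0.0, 0.0, 1.0]] 517.5718371713995
side [[-0.998, 0.015, -0.067, 0.619], [0.067, 0.386, -0.92, 1.034], [0.012, -0.922, -0.387, 0.403], [0.0, 0.0, 0.0, 1.0]] 476.9568385661328
[ 0.18267833 -0.5973194   0.19677493] [-0.69924319 -0.1049972   0.69941936 -0.10414944] 0.08681853602292404 [-0.40128617 -0.28942546  0.6012255 ] 0.1
```

View pics/top0.png

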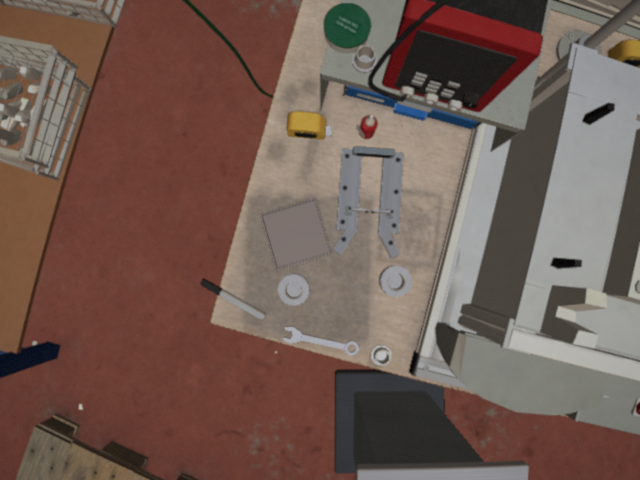

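View pics/side0.png

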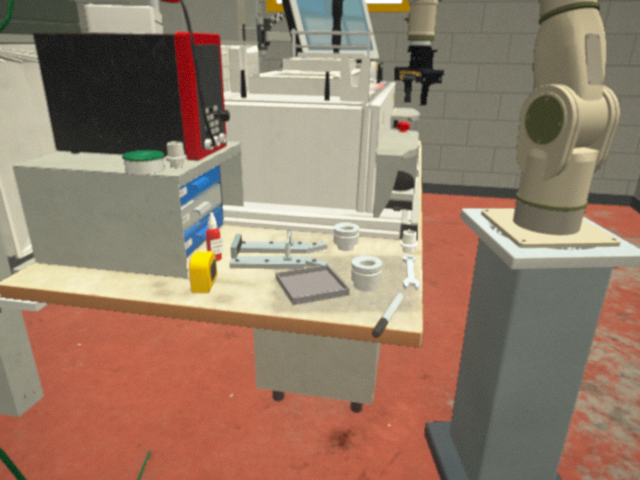

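The top view shows the gauge at (372,200), the tray at (297,233), and the bushes at (293,290) and (395,281). I'll zoom in to measure.

```bash
python3 - <<'E'
from h import *
im=cv2.imread('pics/top0.png')
cv2.imwrite('pics/z0.png',cv2.resize(im[130:330,240:440],(800,800),interpolation=cv2.INTER_CUBIC)[:600])
cv2.imwrite('pics/z1.png',cv2.resize(im[230:370,190:420],None,fx=3.4,fy=3.4,interpolation=cv2.INTER_CUBIC))
E
```

```text
(no output)
```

View pics/z0.png

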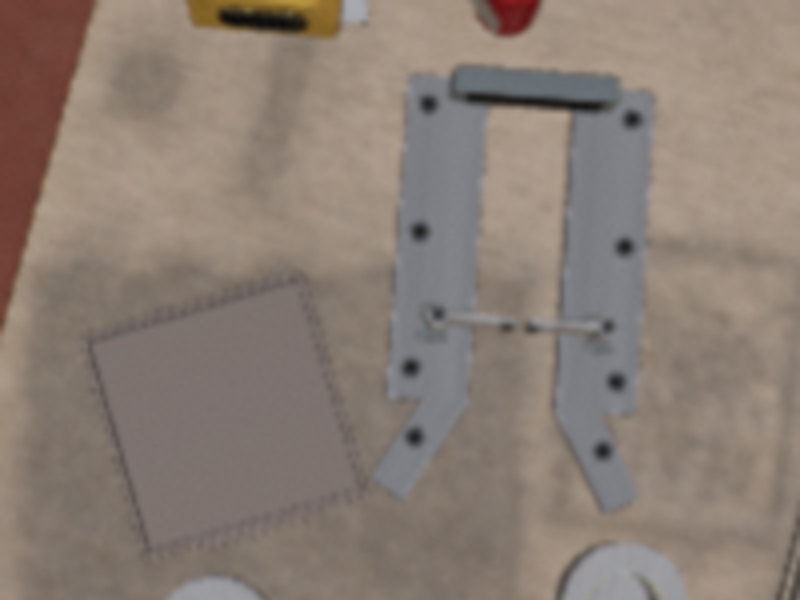

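View pics/z1.png

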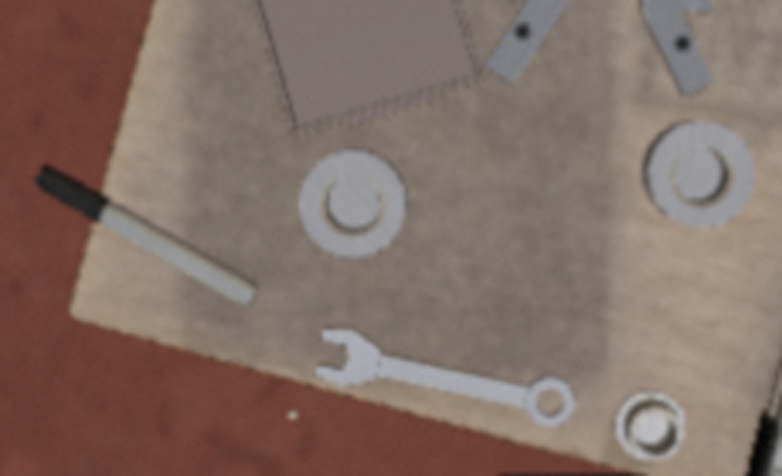

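```bash
cat >> h.py <<'E'
def bushes(c,boxes):
    g=cv2.cvtColor(c['color'],cv2.COLOR_RGB2HSV); out=[]
    m=((g[:,:,1]<40)&(g[:,:,2]>110)).astype(np.uint8)
    for (x0,y0,x1,y1) in boxes:
        mm=np.zeros_like(m); mm[y0:y1,x0:x1]=m[y0:y1,x0:x1]
        cs,_=cv2.findContours(mm,cv2.RETR_EXTERNAL,cv2.CHAIN_APPROX_NONE)
        k=max(cs,key=cv2.contourArea); h=cv2.convexHull(k).reshape(-1,2)
        P=ray(c,h,0.048)[:,:2].astype(np.float32)
        (cx,cy),rad=cv2.minEnclosingCircle(P); e=cv2.fitEllipse(P)
        out.append((np.round((cx,cy,rad),4),np.round(e[0],4),np.round(e[1],4)))
    return out
E
python3 - <<'E'
from h import *
c=cams.camera('top')
for b in bushes(c,[(270,265,318,312),(372,258,418,304)]): print(b)
o=lambda l:(np.array(l)+.5)/4-.5+np.array([240,130])
def fl(P): return cv2.fitLine(P[:,:2].astype(np.float32),cv2.DIST_L2,0,.01,.01).ravel()
L=ray(c,o([(485,105),(468,400)]),.012);R=ray(c,o([(573,110),(556,408)]),.012)
print('slot',L,R)
for P in(L,R):
    d=P[0]-P[1];print('ang',np.degrees(np.arctan2(d[1],d[0])),np.linalg.norm(d))
P=ray(c,o([(411,74),(653,92),(634,413),(389,398)]),.012);print('outer corners',P)
print('hole',ray(c,o([(428,103),(632,119),(410,367),(616,381),(414,437),(603,451)]),.012))
print('mouth tips inner',ray(c,o([(376,478),(634,496)]),.012), 'outer',ray(c,o([(404,497),(606,512)]),.012))
T=ray(c,o([(90,342),(302,279),(367,490),(150,552)]),.014);print('tray',T,T.mean(0))
for i in range(4):print(np.linalg.norm(T[i]-T[i-1]))
print('hinges',ray(c,o([(432,313),(606,326)]),.046))
E
```

```text
(array([0.4731, 0.2773, 0.0416]), array([0.4768, 0.2752]), array([0.0596, 0.0874]))
(array([0.4929, 0.0984, 0.0284]), array([0.4926, 0.0978]), array([0.0544, 0.0558]))
slot [[0.71524979 0.15448211 0.012     ]
 [0.58224384 0.16250917 0.012     ]] [[0.71318396 0.11481356 0.012     ]
 [0.57877348 0.12327366 0.012     ]]
ang -3.4536762424200296 0.1332479530144785
ang -3.6015786042697284 0.13467646337745118
outer corners [[0.7292984  0.18776218 0.012     ]
 [0.72168637 0.07851362 0.012     ]
 [0.57662889 0.08839844 0.012     ]
 [0.58305038 0.19767958 0.012     ]]
hole [[0.71605685 0.18013687 0.012     ]
 [0.70925271 0.08817885 0.012     ]
 [0.59690672 0.18833373 0.012     ]
 [0.59090408 0.09638106 0.012     ]
 [0.565706   0.18655186 0.012     ]
 [0.55965362 0.10235397 0.012     ]]
mouth tips inner [[0.54744182 0.20342372 0.012     ]
 [0.53964631 0.08857923 0.012     ]] outer [[0.53903419 0.19098207 0.012     ]
 [0.53252    0.10111505 0.012     ]]
tray [[0.60764133 0.3309317  0.014     ]
 [0.63597335 0.23652704 0.014     ]
 [0.54206489 0.20745116 0.014     ]
 [0.51433172 0.30351301 0.014     ]] [0.57500282 0.26960573 0.014     ]
0.09725465256807833
0.09856440362028175
0.09830669052621571
0.0999850353555686
hinges [[0.61750092 0.1802375  0.046     ]
 [0.61213296 0.10531782 0.046     ]]
```

```bash
python3 - <<'E'
from h import *
t=cams.camera('top'); s=cams.camera('side')
def tri(a,b):
    A=[]
    o=[];d=[]
    for c,p in((t,a),(s,b)):
        P=ray(c,[p],0.0)[0]; O=np.array(c['extrinsics'])[:3,3]; o.append(O); d.append((P-O)/np.linalg.norm(P-O))
    k=np.linalg.lstsq(np.c_[d[0],-d[1]],o[1]-o[0],rcond=None)[0]
    p,q=o[0]+k[0]*d[0],o[1]+k[1]*d[1]; return np.round((p+q)/2,3),np.round(np.linalg.norm(p-q),3)
print('handles',tri((599,113),(250,85)),tri((566,263),(328,85)))
print('bushes',tri((293.5,289.7),(367,263)),tri((395.6,281.2),(346.5,229)))
print('L',ray(t,[(293.5,289.7)],.048),'R',ray(t,[(395.6,281.2)],.048))
from scipy.spatial.transform import Rotation as Ro
print(Ro.from_quat(r.read_state()['eef_rot']).as_matrix().round(3))
im=s['color'][:,:,::-1]
cv2.imwrite('pics/s1.png',cv2.resize(im[60:310,210:450],None,fx=2.4,fy=2.4,interpolation=cv2.INTER_CUBIC))
cv2.imwrite('pics/t1.png',cv2.resize(t['color'][:,:,::-1][120:420,380:640],None,fx=2,fy=2,interpolation=cv2.INTER_CUBIC))
E
```

```text
handles (array([ 0.704, -0.124,  0.317]), np.float64(0.014)) (array([ 0.523, -0.072,  0.32 ]), np.float64(0.001))
bushes (array([0.477, 0.273, 0.046]), np.float64(0.0)) (array([0.492, 0.098, 0.044]), np.float64(0.0))
L [[0.47722062 0.27248325 0.048     ]] R [[0.49197536 0.09840312 0.048     ]]
[[-0.     0.292 -0.956]
 [ 0.001 -0.956 -0.292]
 [-1.    -0.001 -0.   ]]
```

View pics/s1.png

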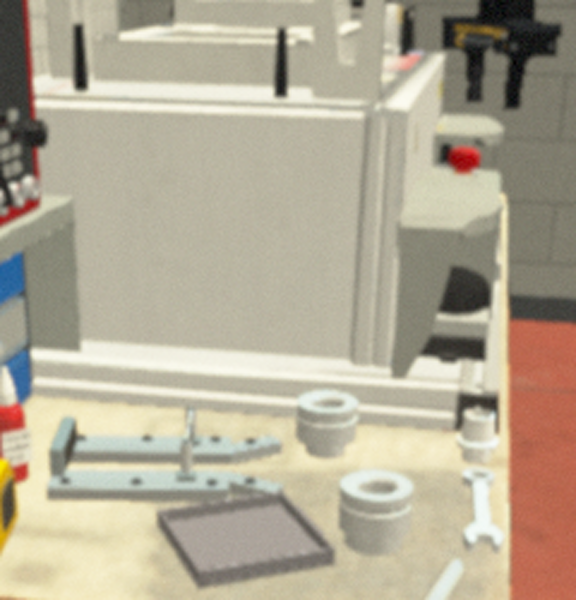

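View pics/t1.png

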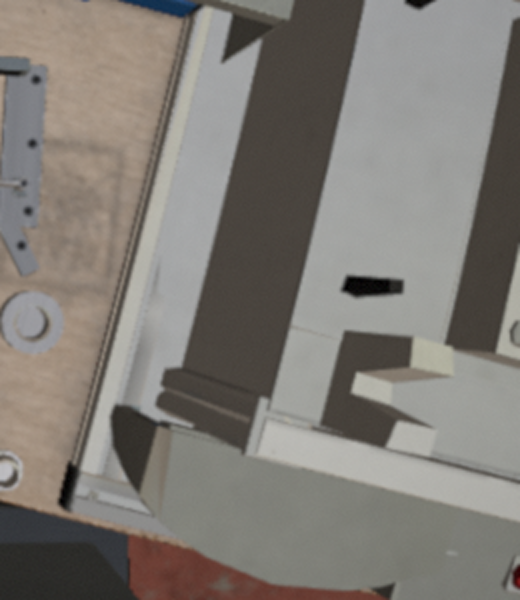

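The top and side pictures show:
- **Machine:** it stands to the right of the bench. Its top is at z≈0.3, and its wall is at y≈-0.03.
- **Bushes:** the right one (R) is at (0.492,0.098) and the left one (L) at (0.477,0.2725). Both triangulate to about 46 mm high, as they should.
- **Gauge and tray:** the gauge origin is at about (0.580,0.143), turned -3.8°. The tray is at (0.575,0.2696).

I'll raise the arm first, then swing it around in front of the machine.

Emit:
{"api": "drive_tool", "payload": {"moves": "0 0 0.06 0 0;0 0 0.06 0 0;0 0 0.06 0 0;0 0 0.06 0 0;0.02 0.05 0 0 0;0.02 0.05 0 0 0;0.02 0.05 0 0 0;0.02 0.05 0 0 0;0.02 0.05 0 0 0;0.02 0.05 0 0 0;0 0 0 0 0", "newtons": 12}}

```text
time: 1.62
ee_pos: [0.3046, -0.2941, 0.4385]
eef_rot: [0.699, 0.106, -0.699, 0.107]
ft_force: [-1.1, -0.3, 1.0]
width: 0.087
```

Emit:
{"api": "drive_tool", "payload": {"moves": "0.0175 0.046 0 -5.2 0;0.0175 0.046 0 -5.2 0;0.0175 0.046 0 -5.2 0;0.0175 0.046 0 -5.2 0;0.0175 0.046 0 0 0;0.0175 0.046 0 0 0;0.027 0.039 0 0 0;0.027 0.039 0 0 0;0.028 0.0385 0 0 0;0 0 -0.06 0 0;0 0 -0.06 0 0;0 0 -0.06 0 0;0 0 -0.06 0 0;0 0 -0.06 0 0;0 0 0 0 0"}}

```text
time: 3.5
ee_pos: [0.4872, 0.0936, 0.1344]
eef_rot: [-0.704, 0.024, 0.709, 0.023]
ft_force: [0.6, -0.5, 0.7]
width: 0.0869
```

```bash
python3 - <<'E'
from h import *
from scipy.spatial.transform import Rotation as Ro
s=r.read_state();m=Ro.from_quat(s['eef_rot']).as_matrix()
print(s['ee_pos'],np.degrees(np.arctan2(m[1,1],m[0,1])),s['joint_positions'],s['time'])
c=snap('side','s2.png')
c=snap('top','t2.png')
E
```

```text
[0.48720559 0.09361084 0.13435655] -93.8129779709664 [ 0.5993696   0.21563188 -0.96450027  1.83114926  0.18725038  1.1992885
 -2.06136024] 3.5
```

View pics/s2.png

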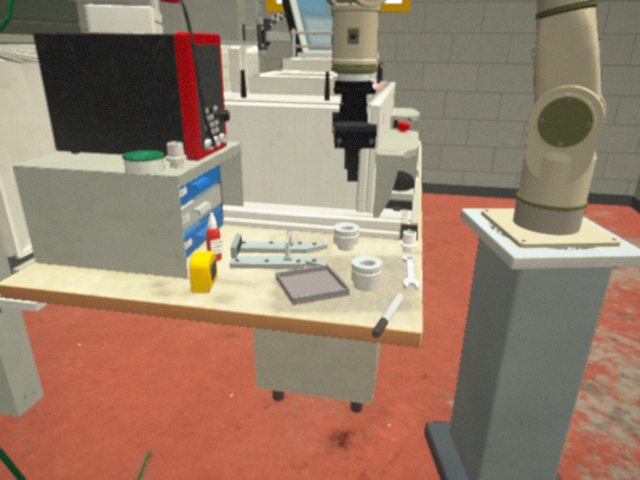

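View pics/t2.png

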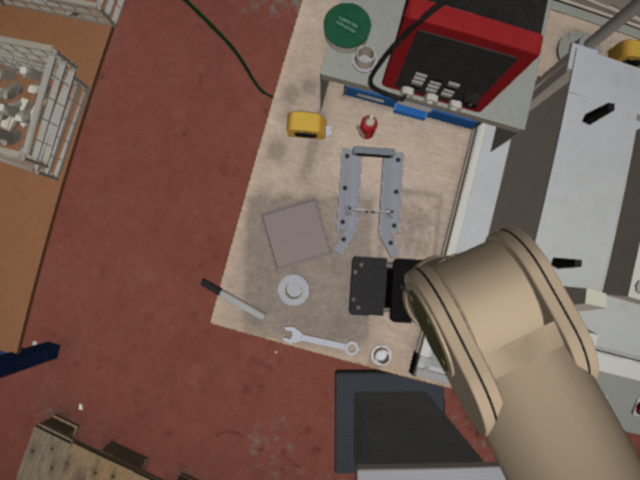

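Emit:
{"api": "drive_tool", "payload": {"moves": "0.005 0.005 0 0 0;0 0 -0.05 0 0;0 0 -0.05 0 0;0 0 -0.005 0 0;0 0 0 0 0;0 0 0 0 0.6;0 0 0 0 0.6;0 0 0 0 0.6;0 0 0 0 0.6;0 0 0 0 0.6;0 0 0 0 0.6", "newtons": 12}}

```text
time: 4.97
ee_pos: [0.4948, 0.0998, 0.0324]
eef_rot: [-0.707, 0.023, 0.707, 0.023]
ft_force: [-0.8, -0.3, 0.4]
width: 0.0378
```

```bash
python3 - <<'E'
from h import *
c=cams.camera('side')
cv2.imwrite('pics/s3.png',cv2.resize(c['color'][:,:,::-1][100:300,240:450],None,fx=2.8,fy=2.8,interpolation=cv2.INTER_CUBIC))
s=r.read_state();print(s['width'],s['ee_pos'],s['ft_force'])
E
```

```text
0.03682505641980613 [0.4947703 0.0997864 0.0324344] [-0.05716235 -0.03160653  0.44453539]
```

View pics/s3.png

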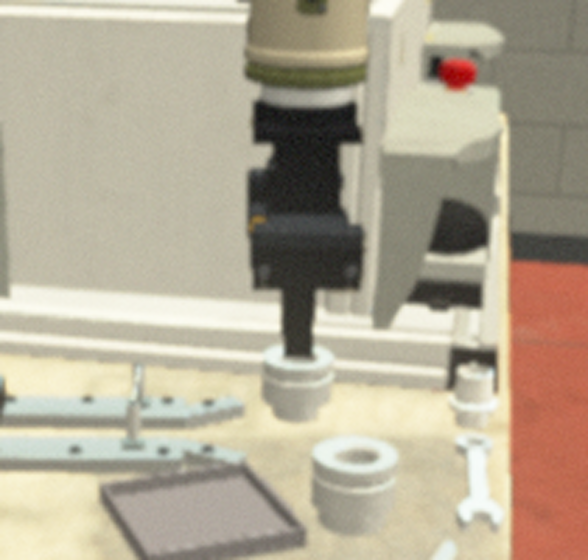

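```bash
cat >> h.py <<'E'
def proj(c,P):
    T=np.linalg.inv(np.array(c['extrinsics'])); rv=cv2.Rodrigues(T[:3,:3])[0]
    return cv2.projectPoints(np.array(P,float).reshape(-1,1,3),rv,T[:3,3],K(c),np.array(c['distortion']))[0].reshape(-1,2).round(1)
E
python3 - <<'E'
from h import *
c=cams.camera('side'); t=cams.camera('top'); p=np.array([.4948,.0998,.0324])
P=[p,p+[0,0,-.011],p+[0,.025,-.011],p+[0,-.025,-.011],p+[0,0,.06],p+[0,.027,.06]]
print(proj(c,P),((proj(c,P)-[240,100])*2.8).round()); print(proj(t,P))
cv2.imwrite('pics/t3.png',cv2.resize(t['color'][:,:,::-1][200:350,250:480],None,fx=3.4,fy=3.4))
E
```

```text
[[345.2 234.4]
 [345.  239.2]
 [346.4 243.8]
 [343.7 234.9]
 [346.2 207.5]
 [347.8 211.7]] [[295. 376.]
 [294. 390.]
 [298. 403.]
 [290. 378.]
 [297. 301.]
 [302. 313.]]
[[393.5 279.2]
 [392.6 279. ]
 [378.5 279. ]
 [406.8 279. ]
 [398.7 280.4]
 [382.1 280.4]]
```

View pics/t3.png

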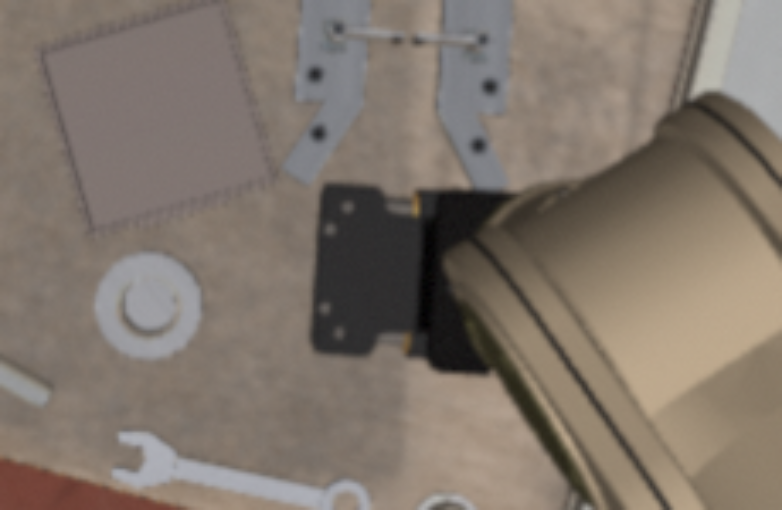

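```bash
python3 - <<'E'
from h import *
c=cams.camera('side')
print('s2 pred near tip inner/back, far', proj(c,[(.487,.137,.123),(.487,.152,.123),(.487,.05,.123)]))
print('s3 pred tips', proj(c,[(.4948,.118,.0214),(.4948,.133,.0214),(.4948,.08,.0214)]))
a=cv2.imread('pics/s2.png')[110:260,300:400]; b=c['color'][:,:,::-1][110:260,300:400]
cv2.imwrite('pics/cmp.png',cv2.resize(np.hstack([a,b]),None,fx=4,fy=4,interpolation=cv2.INTER_CUBIC))
E
```

```text
s2 pred near tip inner/back, far [[352.9 198.6]
 [353.9 200.9]
 [347.5 186.5]]
s3 pred tips [[346.1 242.5]
 [346.9 245.3]
 [343.9 235.8]]
```

View pics/cmp.png

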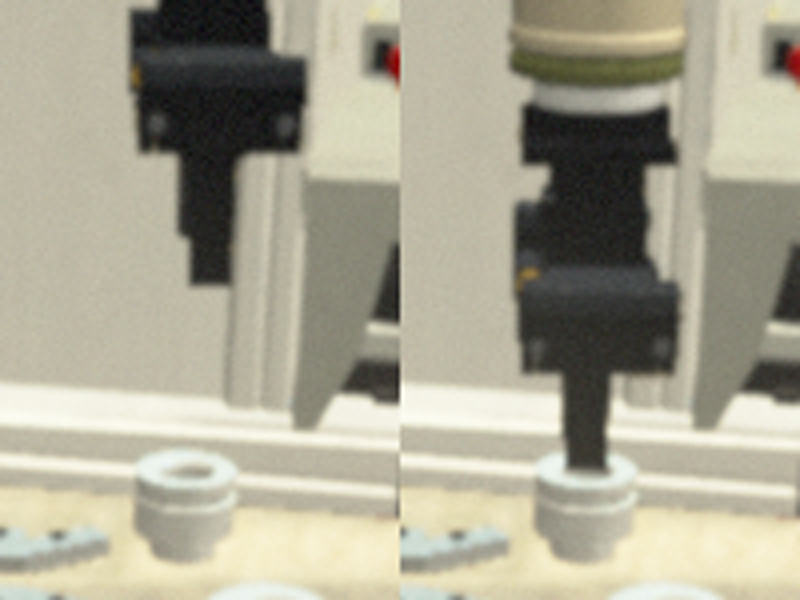

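```bash
python3 - <<'E'
from h import *
c=cams.camera('side')
ty=np.array([.292,-.956,0]); p=np.array([.1827,-.5973,.1968-.011])
print(proj(c,[p+.043*ty,p-.043*ty,p+.058*ty,p-.058*ty]))
a=cv2.imread('pics/side0.png')[50:130,370:470]
cv2.imwrite('pics/g0.png',cv2.resize(a,None,fx=6,fy=6,interpolation=cv2.INTER_CUBIC))
for n in('s2.png',):
  pass
p2=np.array([.4872,.0936,.1344])
# what z fits seen tip row 181 near finger at y+.045..058
for z in(.123,.133,.143,.153,.163): print(z,proj(c,[(.487,.0936+.05,z)]))
for z in(.021,.031,.041,.051,.061): print(z,proj(c,[(.4948,.0998+.025,z)]))
E
```

```text
[[407.5 113.6]
 [420.9 116.9]
 [405.2 113. ]
 [423.4 117.5]]
0.123 [[353.3 199.6]]
0.133 [[353.5 194.7]]
0.143 [[353.7 189.8]]
0.153 [[354.  184.8]]
0.163 [[354.2 179.8]]
0.021 [[346.4 243.9]]
0.031 [[346.6 239.5]]
0.041 [[346.8 235. ]]
0.051 [[346.9 230.5]]
0.061 [[347.1 225.9]]
```

View pics/g0.png

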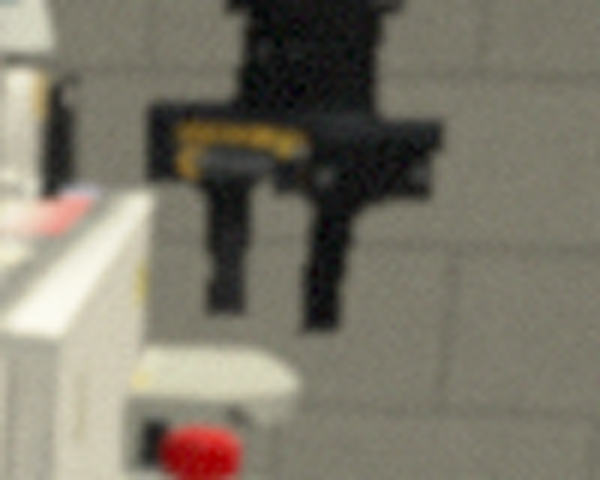

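The bush hasn't moved, and the fingers closed in the air above it. In three pictures the fingertips sit about 37 mm higher than the reported TCP implies: seen at z≈0.057 against 0.021 expected. I'll open and come down by that amount in small steps, watching the force.

Emit:
{"api": "drive_tool", "payload": {"moves": "0 0 0 0 0;0 0 0 0 0;0 0 0 0 0;0 0 0 0 0;0 0 0 0 0;0 0 -0.006 0 0;0 0 -0.006 0 0;0 0 0 0 0"}}

```text
time: 6.22
ee_pos: [0.4943, 0.0997, 0.0198]
eef_rot: [-0.706, 0.023, 0.707, 0.023]
ft_force: [0.1, -0.4, 0.4]
width: 0.0871
```

```bash
python3 - <<'E'
from h import *
c=cams.camera('side')
print(r.read_state()['ft_force'],r.read_state()['ee_pos'],r.read_state()['width'])
b=c['color'][:,:,::-1][110:260,300:400]
cv2.imwrite('pics/s4.png',cv2.resize(b,None,fx=4,fy=4,interpolation=cv2.INTER_CUBIC))
E
```

```text
[0.6503608  0.21803571 0.34771288] [0.49453971 0.09985357 0.02013309] 0.08673470306017793
```

View pics/s4.png

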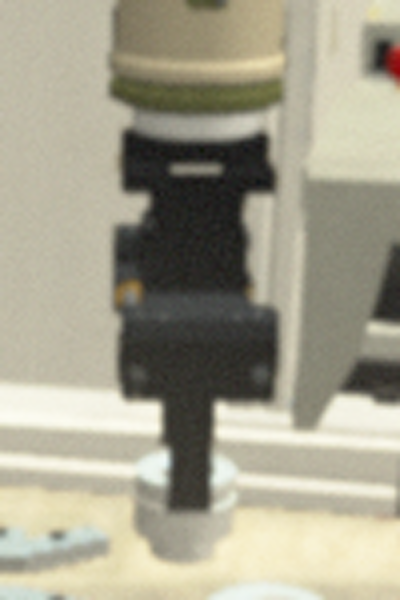

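Emit:
{"api": "drive_tool", "payload": {"moves": "0 0 -0.008 0 0;0 0 -0.008 0 0;0 0 -0.008 0 0;0 0 0 0 0;0 0 0 0 0.5;0 0 0 0 0.5;0 0 0 0 0.5;0 0 0 0 0.5;0 0 0 0 0.5", "newtons": 12}}

```text
time: 7.4
ee_pos: [0.4949, 0.0996, -0.0034]
eef_rot: [0.707, -0.024, -0.707, -0.023]
ft_force: [-0.3, -2.1, 2.7]
width: 0.0539
```

```bash
python3 - <<'E'
from h import *
c=cams.camera('side')
print(r.read_state()['ft_force'],r.read_state()['ee_pos'],r.read_state()['width'])
b=c['color'][:,:,::-1][110:260,300:400]
cv2.imwrite('pics/s5.png',cv2.resize(b,None,fx=4,fy=4,interpolation=cv2.INTER_CUBIC))
E
```

```text
[-0.74815524 -2.3717142   1.58789032] [ 0.49489396  0.09951613 -0.00341145] 0.0540464541953332
```

View pics/s5.png

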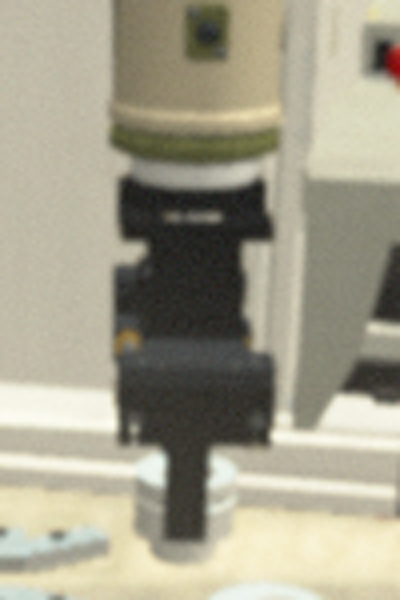

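The grip is good: 54.0 mm across the body. I'll lift 2 mm, move to the mouth centre line at gauge x=-60, and check in the top view.

Emit:
{"api": "drive_tool", "payload": {"moves": "0 0 0.002 0 0.5;0.009 0.016 0 0 0.5;0.009 0.016 0 0 0.5;0.010 0.0166 0 0 0.5;0 0 0 0 0.5"}}

```text
time: 8.07
ee_pos: [0.5227, 0.15, -0.0016]
eef_rot: [-0.707, 0.022, 0.707, 0.023]
ft_force: [-0.5, -0.6, -2.9]
width: 0.0538
```

```bash
python3 - <<'E'
from h import *
s=r.read_state();print(s['ft_force'],s['ee_pos'],s['width'],s['joint_positions'].round(2) if hasattr(s['joint_positions'],'round') else s['joint_positions'])
c=cams.camera('top')
cv2.imwrite('pics/t6.png',cv2.resize(c['color'][:,:,::-1][160:330,260:460],None,fx=4,fy=3.5,interpolation=cv2.INTER_CUBIC))
c=cams.camera('side')
cv2.imwrite('pics/s6.png',cv2.resize(c['color'][:,:,::-1][150:300,230:400],None,fx=4,fy=4,interpolation=cv2.INTER_CUBIC))
E
```

```text
[-0.465107   -0.62658587 -2.88345503] [ 0.52269679  0.15000348 -0.00164295] 0.05375899471046588 [ 0.34  0.51 -0.85  1.84  0.45  1.   -2.33]
```

View pics/t6.png

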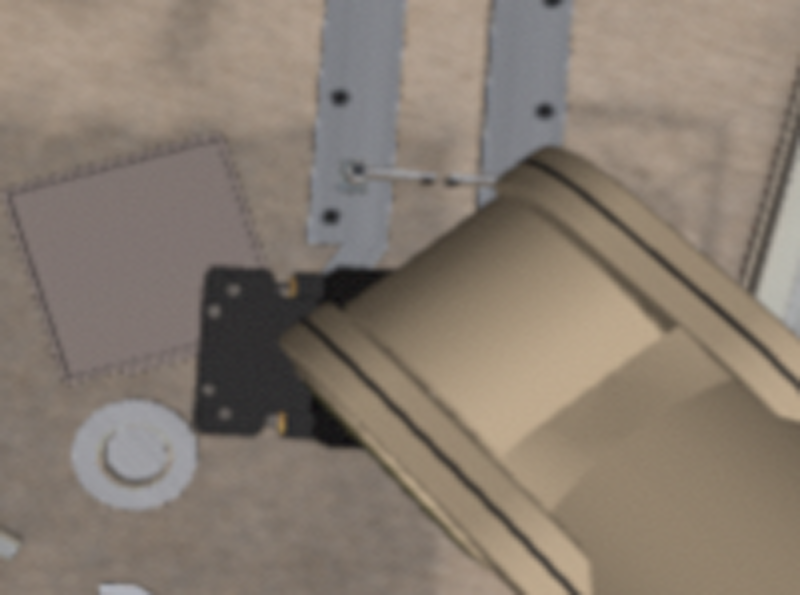

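View pics/s6.png

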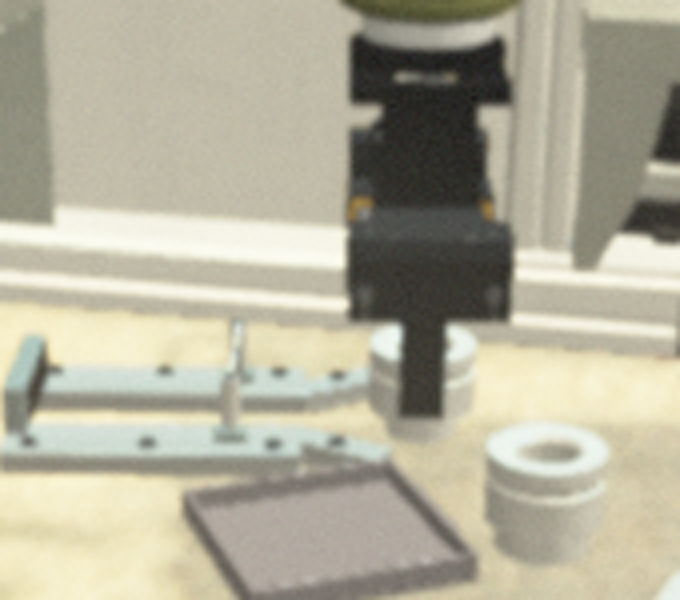

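Emit:
{"api": "drive_tool", "payload": {"moves": "0.010 -0.0025 0 0 0.5;0.010 -0.0007 0 0 0.5;0.010 -0.0007 0 0 0.5;0.010 -0.0007 0 0 0.5;0 0 0 0 0.5"}}

```text
time: 8.8
ee_pos: [0.5635, 0.1437, -0.0016]
eef_rot: [0.707, -0.024, -0.707, -0.024]
ft_force: [-0.3, 0.0, -3.2]
width: 0.0533
```

Emit:
{"api": "drive_tool", "payload": {"moves": "0.003 -0.0002 0 0 0.5;0.003 -0.0002 0 0 0.5;0 0 0 0 0.5"}}

```text
time: 9.18
ee_pos: [0.569, 0.1434, -0.0015]
eef_rot: [0.707, -0.023, -0.707, -0.023]
ft_force: [-0.0, 0.0, -3.5]
width: 0.0536
```

Emit:
{"api": "drive_tool", "payload": {"moves": "0.003 -0.0002 0 0 0.5;0 0 0 0 0.5"}}

```text
time: 9.43
ee_pos: [0.572, 0.1432, -0.0015]
eef_rot: [0.707, -0.023, -0.707, -0.023]
ft_force: [-0.1, -0.8, -3.3]
width: 0.0536
```

Emit:
{"api": "drive_tool", "payload": {"moves": "0.003 -0.0002 0 0 0.5;0 0 0 0 0.5"}}

```text
time: 9.68
ee_pos: [0.5751, 0.143, -0.0015]
eef_rot: [0.707, -0.023, -0.707, -0.023]
ft_force: [-0.8, 1.0, -2.0]
width: 0.0539
```

Emit:
{"api": "drive_tool", "payload": {"moves": "0.003 -0.0002 0 0 0.5;0 0 0 0 0.5"}}

```text
time: 9.93
ee_pos: [0.578, 0.1427, -0.0015]
eef_rot: [0.707, -0.024, -0.707, -0.023]
ft_force: [-0.3, 1.1, -2.9]
width: 0.0536
```

Emit:
{"api": "drive_tool", "payload": {"moves": "0.003 -0.0002 0 0 0.5;0 0 0 0 0.5"}}

```text
time: 10.18
ee_pos: [0.5811, 0.1426, -0.0015]
eef_rot: [0.707, -0.023, -0.707, -0.023]
ft_force: [-0.5, -0.1, -2.3]
width: 0.0537
```

Emit:
{"api": "drive_tool", "payload": {"moves": "0.003 -0.0002 0 0 0.5;0 0 0 0 0.5"}}

```text
time: 10.42
ee_pos: [0.584, 0.1424, -0.0015]
eef_rot: [0.707, -0.023, -0.707, -0.023]
ft_force: [-0.4, -0.6, -3.6]
width: 0.0536
```

```bash
python3 - <<'E'
from h import *
c=cams.camera('side')
cv2.imwrite('pics/s7.png',cv2.resize(c['color'][:,:,::-1][170:300,220:380],None,fx=4.6,fy=4.6,interpolation=cv2.INTER_CUBIC))
P=lambda x,y,z:np.array([.58,.143,0])+x*np.array([.9978,-.0663,0])+y*np.array([.0663,.9978,0])+[0,0,z]
print(((proj(c,[P(0,0,.05),P(0,0,.0),P(-.011,0,.05),P(0,.056,.012),P(-.045,.045,.012),P(0,-.056,.012)])-[220,170])*4.6).round())
E
```

```text
[[395. 298.]
 [395. 402.]
 [420. 298.]
 [392. 431.]
 [499. 421.]
 [398. 329.]]
```

View pics/s7.png

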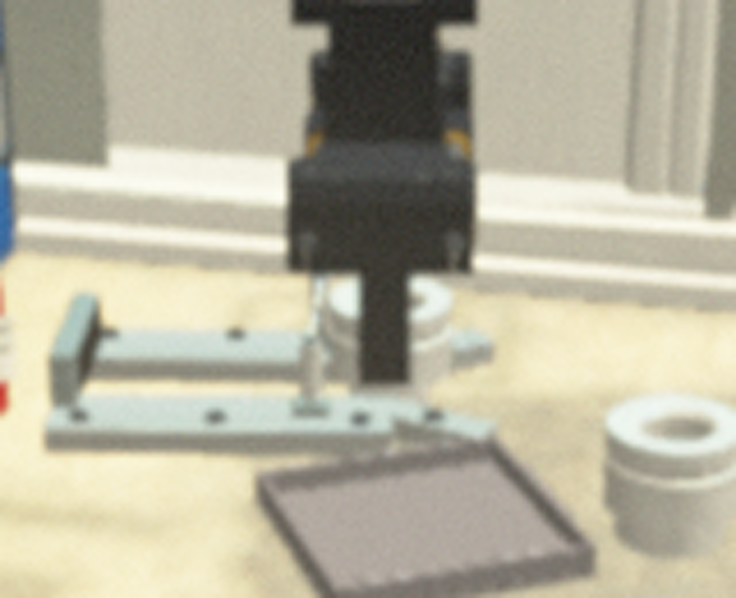

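The side view shows R's rim centred at (390,298), about gauge x=+2. That is past the jam point at -11, with under 1 N of force, so R is the good bush. I'll set it down in the slot, let go, and push it from behind with shut fingers.

Emit:
{"api": "drive_tool", "payload": {"moves": "0.003 -0.0002 0 0 0.5;0 0 -0.002 0 0.5;0 0 0 0 0.5;0 0 0 0 0;0 0 0 0 0;0 0 0 0 0;0 0 0 0 0;0 0 0.025 0 0;0 0 0.03 0 0;-0.025 0.0017 0 0 0.6;-0.025 0.0016 0 0 1;-0.005 0 0 0 1;0 0 0 0 1;0 0 0 0 1;0 0 0 0 1;0 0 0 0 1"}}

```text
time: 12.48
ee_pos: [0.532, 0.1456, 0.0514]
eef_rot: [-0.707, 0.023, 0.707, 0.024]
ft_force: [-0.0, 0.4, 0.7]
width: 0.0248
```

```bash
python3 - <<'E'
from h import *
s=r.read_state();print(s['ft_force'],s['ee_pos'],s['width'],np.round(s['joint_positions'],2))
c=cams.camera('side')
cv2.imwrite('pics/s8.png',cv2.resize(c['color'][:,:,::-1][170:300,220:380],None,fx=4.6,fy=4.6,interpolation=cv2.INTER_CUBIC))
c=cams.camera('top')
cv2.imwrite('pics/t8.png',cv2.resize(c['color'][:,:,::-1][130:300,300:460],None,fx=4,fy=3.5,interpolation=cv2.INTER_CUBIC))
E
```

```text
[-0.01796115  0.38341385  0.7419277 ] [0.53203939 0.1455591  0.05138107] 0.024799253380780473 [ 0.38  0.45 -0.88  1.79  0.39  1.09 -2.27]
```

View pics/s8.png

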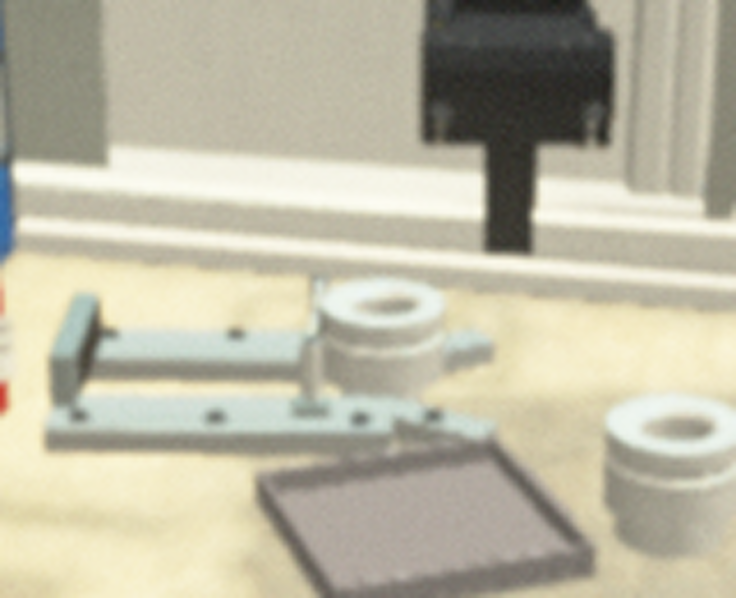

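View pics/t8.png

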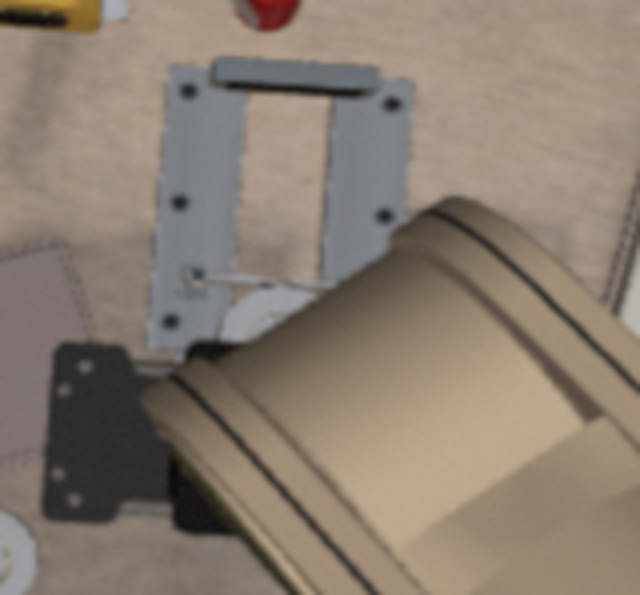

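Emit:
{"api": "drive_tool", "payload": {"moves": "0 0 -0.03 0 1;0 0 -0.026 0 1;0 0 0 0 1;0.008 -0.0005 0 0 1;0.006 -0.0004 0 0 1;0.004 -0.0003 0 0 1;0.004 -0.0003 0 0 1;0.004 -0.0003 0 0 1;0 0 0 0 1"}}

```text
time: 13.7
ee_pos: [0.5581, 0.1438, -0.0045]
eef_rot: [0.707, -0.023, -0.707, -0.023]
ft_force: [-1.8, 1.7, 1.2]
width: 0.0005
```

Emit:
{"api": "drive_tool", "payload": {"moves": "0.005 -0.0003 0 0 1;0.005 -0.0003 0 0 1;0.005 -0.0004 0 0 1;0.005 -0.0003 0 0 1"}}

```text
time: 14.2
ee_pos: [0.5772, 0.1426, -0.0046]
eef_rot: [-0.706, 0.023, 0.707, 0.023]
ft_force: [-6.8, 0.5, 4.6]
width: 0.0003
```

```bash
python3 - <<'E'
from h import *
s=r.read_state();print(s['ft_force'],s['ee_pos'],s['width'],np.round(s['joint_positions'],2))
c=cams.camera('side')
cv2.imwrite('pics/s9.png',cv2.resize(c['color'][:,:,::-1][170:300,220:380],None,fx=4.6,fy=4.6,interpolation=cv2.INTER_CUBIC))
E
```

```text
[-6.81200768  0.53428963  4.55218864] [ 0.577213    0.14261263 -0.00461187] 0.0003264565079924705 [ 0.31  0.6  -0.81  1.71  0.49  1.05 -2.3 ]
```

View pics/s9.png

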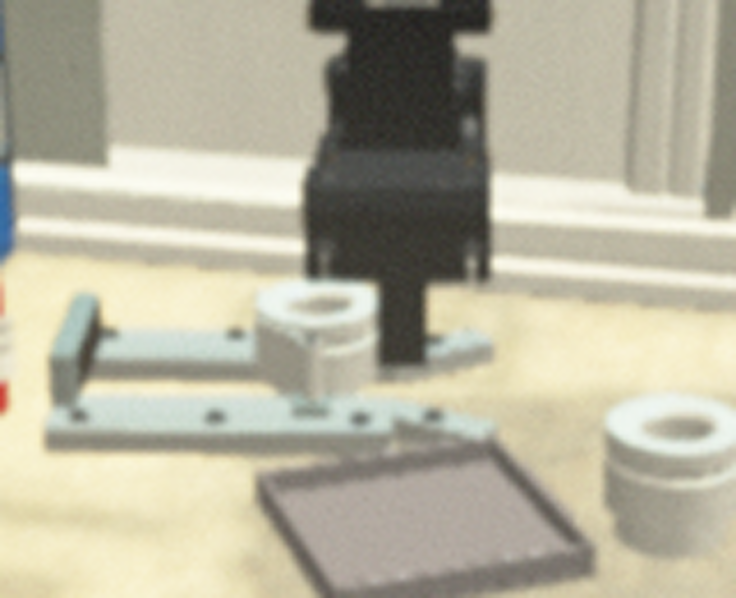

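The push is going well: the bush is at gauge x≈34, standing upright in the gates, with about 7 N. I'll carry on.

Emit:
{"api": "drive_tool", "payload": {"moves": "0.004 -0.0003 0 0 1;0.004 -0.0003 0 0 1;0.004 -0.0002 0 0 1;0.004 -0.0003 0 0 1"}}

```text
time: 14.75
ee_pos: [0.5933, 0.1415, -0.0046]
eef_rot: [-0.706, 0.023, 0.707, 0.023]
ft_force: [-6.1, 0.9, 3.7]
width: 0.0004
```

Emit:
{"api": "drive_tool", "payload": {"moves": "0.004 -0.0003 0 0 1;0.004 -0.0003 0 0 1;0.004 -0.0002 0 0 1;0.004 -0.0003 0 0 1;0.004 -0.0003 0 0 1"}}

```text
time: 15.38
ee_pos: [0.6141, 0.1399, -0.0046]
eef_rot: [0.707, -0.023, -0.707, -0.023]
ft_force: [-3.6, 1.9, 1.3]
width: 0.0005
```

Emit:
{"api": "drive_tool", "payload": {"moves": "0.004 -0.0003 0 0 1;0.004 -0.0003 0 0 1;0.004 -0.0002 0 0 1;0.004 -0.0003 0 0 1;0.004 -0.0003 0 0 1"}}

```text
time: 16.0
ee_pos: [0.6339, 0.1385, -0.0046]
eef_rot: [-0.707, 0.023, 0.707, 0.023]
ft_force: [-3.0, 1.0, 2.2]
width: 0.0005
```

```bash
python3 - <<'E'
from h import *
s=r.read_state();print(s['ft_force'],s['ee_pos'],s['width'],np.round(s['joint_positions'],2))
c=cams.camera('side')
cv2.imwrite('pics/s10.png',cv2.resize(c['color'][:,:,::-1][170:300,220:380],None,fx=4.6,fy=4.6,interpolation=cv2.INTER_CUBIC))
P=lambda x,y,z:np.array([.58,.143,0])+x*np.array([.9978,-.0663,0])+y*np.array([.0663,.9978,0])+[0,0,z]
print(((proj(c,[P(x,0,.048) for x in (.08,.09,.1,.106)])-[220,170])*4.6).round())
E
```

```text
[-3.04099169  1.04837788  2.16945517] [ 0.6339217   0.13847546 -0.00457067] 0.0004995764904222196 [ 0.27  0.69 -0.77  1.56  0.52  1.11 -2.26]
[[212. 300.]
 [189. 300.]
 [167. 300.]
 [153. 299.]]
```

View pics/s10.png

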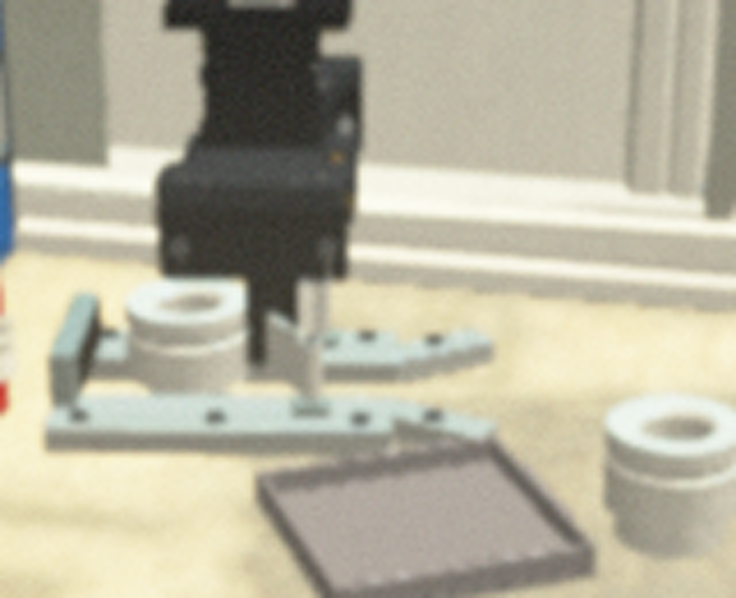

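Emit:
{"api": "drive_tool", "payload": {"moves": "0.004 -0.0003 0 0 1;0.004 -0.0003 0 0 1;0 0 0 0 1;0 0 0 0 1;-0.004 0.0003 0 0 1;0 0 0.02 0 1;0 0 0.03 0 1;0 0 0.05 0 1;0 0 0 0 0.5"}}

```text
time: 17.18
ee_pos: [0.6402, 0.1396, 0.1013]
eef_rot: [0.709, -0.023, -0.704, -0.024]
ft_force: [0.4, 0.9, -0.7]
width: 0.0052
```

```bash
python3 - <<'E'
from h import *
s=r.read_state();print(s['ft_force'],s['ee_pos'],s['width'],np.round(s['joint_positions'],2))
c=cams.camera('side')
cv2.imwrite('pics/s11.png',cv2.resize(c['color'][:,:,::-1][170:300,220:380],None,fx=4.6,fy=4.6,interpolation=cv2.INTER_CUBIC))
E
```

```text
[ 0.39283605  0.88671361 -0.66988655] [0.64017866 0.13958715 0.10131741] 0.005174119084145248 [ 0.3   0.59 -0.82  1.47  0.45  1.27 -2.21]
```

View pics/s11.png

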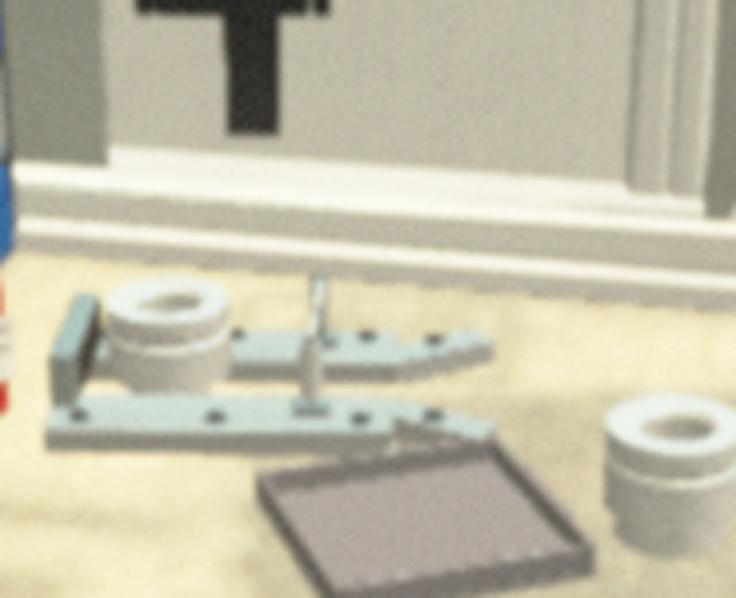

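The side view shows R's rim at (168,300), about gauge x=99, upright, with both leaves shut behind it. That makes L the oversize bush. I'll fetch it, turning the jaws +20° to line up with the tray and ease joint 7.

Emit:
{"api": "drive_tool", "payload": {"moves": "-0.0326 0.0266 0 4.1 0;-0.0326 0.0266 0 4.1 0;-0.0326 0.0266 0 4.1 0;-0.0326 0.0266 0 4.1 0;-0.0326 0.0266 0 4.1 0;0 0 0 0 0;0 0 0 0 0"}}

```text
time: 18.1
ee_pos: [0.4751, 0.2705, 0.0953]
eef_rot: [-0.7, -0.102, 0.7, -0.103]
ft_force: [0.5, -0.6, -0.6]
width: 0.0764
```

```bash
python3 - <<'E'
from h import *
s=r.read_state();print(s['ft_force'],s['ee_pos'],s['width'],np.round(s['joint_positions'],2))
c=snap('side','s12.png')
c=snap('top','t12.png')
E
```

```text
[ 0.50825915 -0.60435134 -0.6257385 ] [0.47507327 0.27047642 0.09526503] 0.0764256397650029 [ 0.23  0.42 -1.01  1.75  0.39  1.18 -2.17]
```

View pics/s12.png

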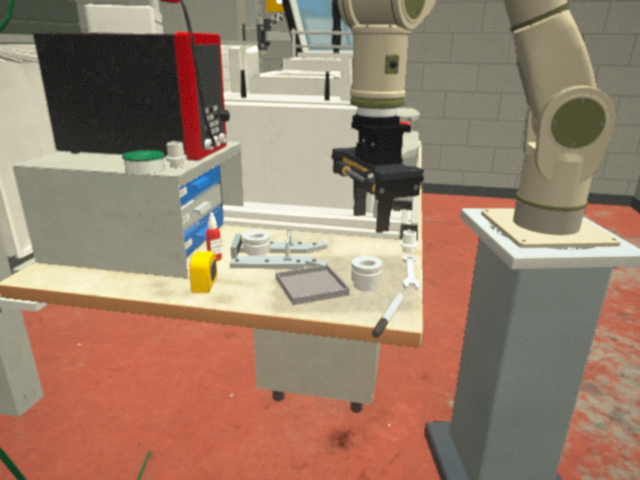

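View pics/t12.png

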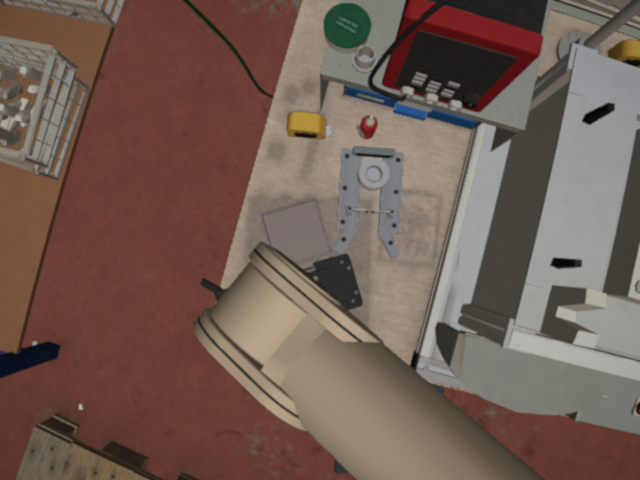

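Emit:
{"api": "drive_tool", "payload": {"moves": "0.002 0.002 0 0 0;0 0 -0.03 0 0;0 0 -0.03 0 0;0 0 -0.02 0 0;0 0 -0.01 0 0;0 0 -0.008 0 0;0 0 0 0 0;0 0 0 0 0.5;0 0 0 0 0.5;0 0 0 0 0.5;0 0 0 0 0.5;0 0 0 0 0.5", "newtons": 20}}

```text
time: 19.7
ee_pos: [0.4769, 0.2732, -0.0024]
eef_rot: [0.7, 0.103, -0.7, 0.103]
ft_force: [-0.2, -1.0, 1.9]
width: 0.0536
```

Emit:
{"api": "drive_tool", "payload": {"moves": "0 0 0.02 0 0.5;0 0 0.02 0 0.5;0.025 -0.001 0 0 0.5;0.025 -0.001 0 0 0.5;0.025 -0.001 0 0 0.5;0.023 0 0 0 0.5;0 0 0 0 0.5"}}

```text
time: 20.58
ee_pos: [0.5765, 0.2698, 0.0386]
eef_rot: [0.7, 0.102, -0.699, 0.102]
ft_force: [-0.3, 1.0, -2.6]
width: 0.0533
```

```bash
python3 - <<'E'
from h import *
s=r.read_state();print(s['ft_force'],s['ee_pos'],s['width'],np.round(s['joint_positions'],2))
c=cams.camera('side')
cv2.imwrite('pics/s13.png',cv2.resize(c['color'][:,:,::-1][150:310,230:400],None,fx=3.7,fy=3.7,interpolation=cv2.INTER_CUBIC))
E
```

```text
[-0.31668399  1.04326093 -2.59587446] [0.57647529 0.2698206  0.03861312] 0.05330125581990616 [ 0.13  0.66 -0.88  1.57  0.53  1.18 -2.14]
```

View pics/s13.png

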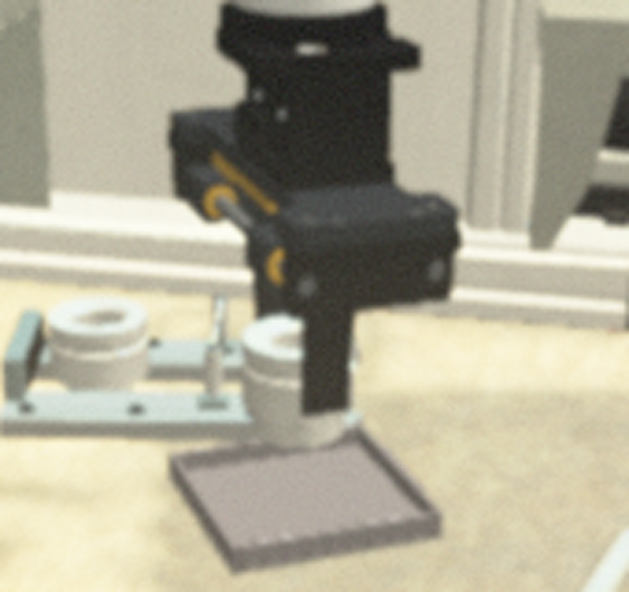

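Emit:
{"api": "drive_tool", "payload": {"moves": "-0.001 0 -0.015 0 0.5;0 0 -0.012 0 0.5;0 0 -0.006 0 0.5;0 0 -0.004 0 0.5;0 0 0 0 0.5"}}

```text
time: 21.25
ee_pos: [0.5738, 0.2705, 0.0007]
eef_rot: [0.7, 0.103, -0.699, 0.103]
ft_force: [0.8, 0.7, -2.2]
width: 0.0537
```

Emit:
{"api": "drive_tool", "payload": {"moves": "0 0 -0.001 0 0.5;0 0 -0.001 0 0.5;0 0 0 0 0.5"}}

```text
time: 21.62
ee_pos: [0.5741, 0.2705, 0.0005]
eef_rot: [0.7, 0.103, -0.699, 0.103]
ft_force: [-7.6, -5.0, 16.6]
width: 0.0534
```

```bash
python3 - <<'E'
from h import *
s=r.read_state();print(s['ft_force'],s['ee_pos'],s['width'])
c=cams.camera('side')
cv2.imwrite('pics/s14.png',cv2.resize(c['color'][:,:,::-1][150:310,230:400],None,fx=3.7,fy=3.7,interpolation=cv2.INTER_CUBIC))
E
```

```text
[-7.63327577 -4.99543249 16.59620124] [5.74056823e-01 2.70526944e-01 5.26189314e-04] 0.053405931060995455
```

View pics/s14.png

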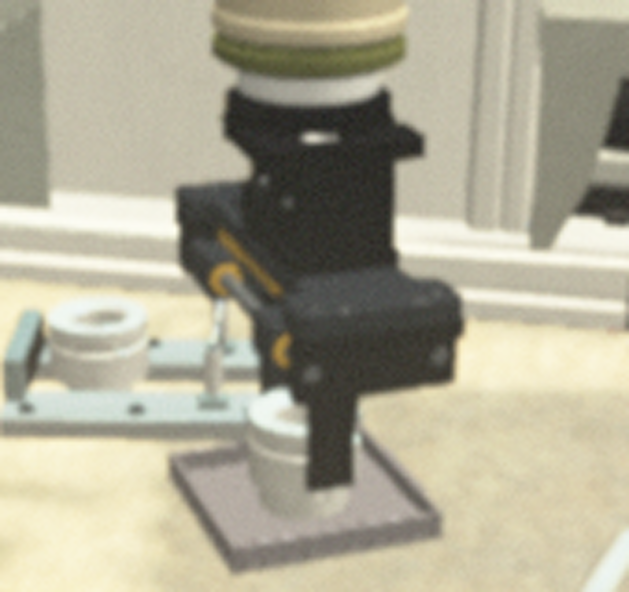

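The bush is standing on the tray floor, pressed with 17 N. I'll let go and lift away.

Emit:
{"api": "drive_tool", "payload": {"moves": "0 0 0.001 0 0.5;0 0 0 0 0;0 0 0 0 0;0 0 0 0 0;0 0 0 0 0;0 0 0.02 0 0;0 0 0.04 0 0;0 0 0.06 0 0;0 0 0.06 0 0;-0.04 -0.05 0 0 0;-0.04 -0.05 0 0 0;-0.02 -0.05 0 0 0;0 -0.05 0.03 0 0;0 -0.05 0.03 0 0;0 0 0 0 0"}}

```text
time: 23.55
ee_pos: [0.4768, 0.0188, 0.2424]
eef_rot: [0.701, 0.099, -0.699, 0.102]
ft_force: [1.0, 1.1, -0.7]
width: 0.0876
```

```bash
python3 - <<'E'
from h import *
s=r.read_state();print(s['ft_force'],s['ee_pos'],s['width'],s['time'])
c=cams.camera('side')
cv2.imwrite('pics/s15.png',cv2.resize(c['color'][:,:,::-1][170:320,190:420],None,fx=3.4,fy=3.4,interpolation=cv2.INTER_CUBIC))
c=cams.camera('top'); cv2.imwrite('pics/t15.png',cv2.resize(c['color'][:,:,::-1][90:360,190:460],None,fx=2.2,fy=2.2,interpolation=cv2.INTER_CUBIC))
E
```

```text
[ 1.00005846  1.07358085 -0.65319616] [0.47684748 0.01884399 0.24242492] 0.08756382725549823 23.55
```

View pics/s15.png

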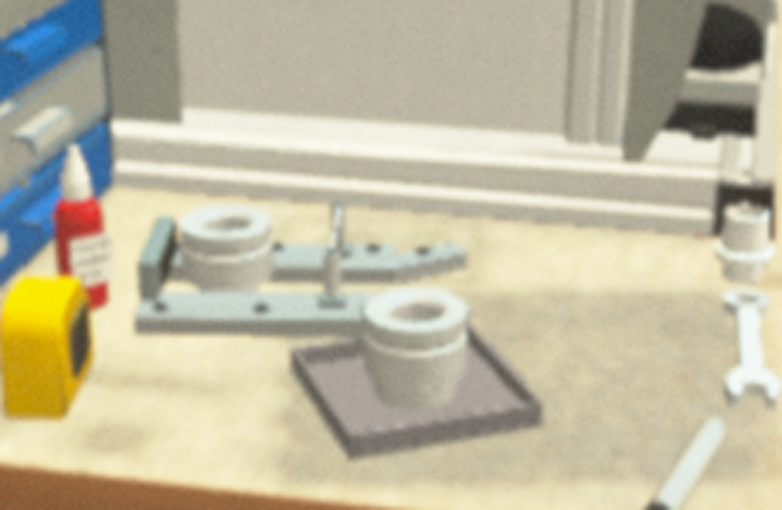

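View pics/t15.png

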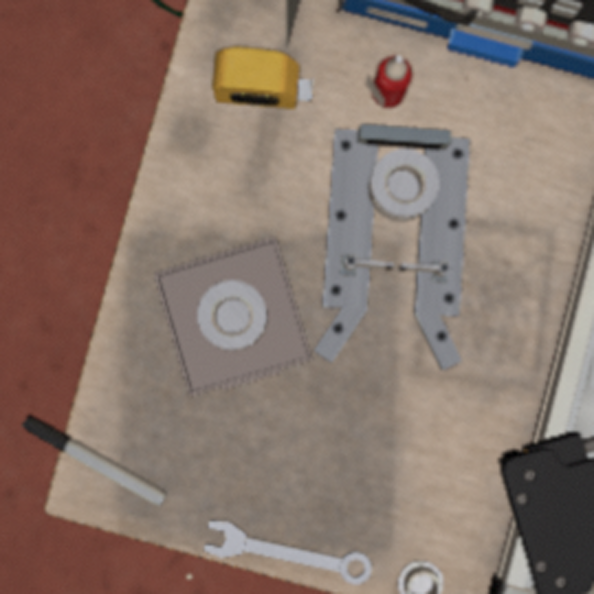

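```bash
python3 - <<'E'
from h import *
c=cams.camera('top')
A,B=ray(c,[(373.6,173.2)],.048)[0],ray(c,[(295.5,233.2)],.051)[0]
d=A[:2]-[.58,.143]; print('pocket gx,gy',d@[.9978,-.0663],d@[.0663,.9978]); print('tray off',B[:2]-[.575,.2696])
a=cv2.imread('pics/top0.png').astype(int);b=c['color'][:,:,::-1].astype(int)
for n,(x0,y0,x1,y1) in dict(tape=(280,105,335,142),lock=(355,110,385,142),spanner=(278,322,360,360),marker=(198,275,268,322)).items(): print(n,np.abs(a-b)[y0:y1,x0:x1].mean().round(1))
ticket.close_job()
E
```

```text
pocket gx,gy 0.09783462752630827 -0.0011045117476575573
tray off [-0.00157726 -0.00025164]
tape 6.9
lock 6.6
spanner 6.6
marker 6.2
the job is handed in; nothing more can be done
```

The right-hand bush turned out to be the good one and is in the pocket behind shut gates; the left-hand one is standing in the reject tray. I handed the job in at about 24 s on the robot clock, and no verdict was reported.

- **Good bush:** it slid past the jam point (gauge x = -11 mm) with about 1 N or less. I pushed it through the gates with shut fingers; the highest force I read was about 7 N along the slot.
- **Oversize bush:** I did not gauge the left-hand bush. I took it to be oversize because the other one passed, so nothing was jammed or forced.

**Last checks from the cameras:**
- **Pocket:** the good bush is upright at gauge x ≈ 98 mm, y ≈ -1 mm, and both leaves look shut across the lane.
- **Tray:** the other bush is upright, within 2 mm of the tray centre.
- **Bystanders:** the four bystanders look unmoved, with only a slight, even picture difference at each.
- **Robot:** the arm is clear of everything, gripper open.

**What disagreed:** the pictures showed the fingertips about 37 mm higher than the reported TCP position implied. My first grasp therefore closed on air above the bush without moving it. After that I set heights from the camera pictures, and both grasps then read about 54 mm across the body, as they should.

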